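Open the kiln-tag printer for a new roll

TASK

The kiln-tag printer on the studio bench has run out and is to be opened for a new roll. With a fingertip, press down the release tab on its front deck so that the cover springs up, then push the cover gently over, fully open, until it rests back against its stop, and take the hand away. Do not press the round feed button, do not force the cover while it is latched, and pick up or shift nothing else on the bench.

Things in the scene. Friction and masses are not known exactly. Their poses are not given: they have to be found in the camera images.
- printer: grey desktop tag printer fastened to the bench, 200 mm deep (x), 140 wide (y), 133 high with cover shut. Origin on the bench; body from x = -120 (front, towards the robot) to +80 mm, y = +-70. Before the cover runs a control deck 32 deep, 78 above the bench: release tab on its right (-y), feed button on its left. Placed within 32 cm across the bench, turned up to 0.4 rad either way
- release_tab (a joint): release tab, a black sprung rocker: 0 up, 0.18 rad at its lower stop (pad 7 mm down). The latch lets go at about 0.1 rad (pad 4 mm down). About 2 N at the pad starts it and 4 to 5 N takes it fully down; it springs back when let go. Going down, the pad also creeps up to 4 mm forward (printer's -x)
- tab_pad (a point): centre of the ribbed top face of the release tab's pad, 28 mm (x) by 36 mm (y). At rest at (-108, -45, 92) mm in the printer's frame, the deck 8 mm under the pad; the shut cover's front face is at x = -90, 4 mm behind the pad, and rises to z = 133. Press it straight down
- cover (a joint): printer's cover, a grey shell 160 mm long (x), 140 wide, 36 high, 0.16 kg, hinged across the rear: 0 shut and latched, grows as the front rises and swings back, 1.75 rad at its stop. Unlatched, a spring lifts it to about 0.8 rad and leaves it there. Let go before about 1.3 rad it sinks back to that; beyond, its weight carries it slowly to the stop. Damped: 1 to 3 N along its arc pushes it
- cover_edge (a point): middle of the lower front edge of the cover, where a finger pushes it; the edge is 140 mm wide and 160 mm from the hinge line, level with it when shut. Moves with the cover, up and back from the start: 115 mm higher when sprung up, 160 higher upright, so a finger in front of and just under it must rise with it; its x axis points from the edge to the hinge
- cover_hinge (a point): middle of the cover's hinge line, at (70, 0, 97) mm in the printer's frame; the line runs along the printer's y
- feed_button (a joint): round black feed button 16 mm across on the left of the deck, its top 84 mm above the bench, at (-107, 40) mm in the printer's frame: 0 up, 0.004 m fully pressed. Not to be pressed
- spare_roll: spare roll of blank tags, white ring 80 across, 57 high, bore 25, standing on its flat side near the printer; origin at the centre of its underside (mm). Loose; leave it where it is
- mug: unglazed cream mug, 80 across, 90 high, handle on its +y side (about 35 more), near the printer; origin at the centre of its underside (mm). Loose; leave it where it is
- bottle_a: small round paint bottle, 38 across, 88 high, standing 8 cm or so to the right of the printer's front as the robot sees it; origin at the centre of its underside (mm). Loose; leave it where it is
- bottle_b: small round paint bottle, 38 across, 88 high, on the left of the bench; origin at the centre of its underside (mm). Loose; leave it where it is
- palette: black paint palette with eight round wells, 95 x 200 x 12, right of the bench; origin at the centre of its underside (mm). Loose; leave it where it is
- brush: paint brush 190 long lying on the right of the bench; origin under its middle, x along the handle towards the bristles (mm). Loose; leave it where it is
- brush_jar: cream jar with four brushes standing in it, jar 76 across, 95 high, 240 to the brush tips, right of the bench; origin at the centre of its underside (mm). Loose; leave it where it is
There are look-alikes about, which are no part of the job. Leave any orange or yellow look-alike of the printer alone.

How it is judged:
By the outcome, as a careful person would: the job done as asked, in the order asked, and still so for the second after the job is handed in, with the robot touching nothing.
It also fails if it takes over 42 s, if anything falls off the work surface, if the arm or the gripper's body presses on something with over 40 N, if the wrist force passes 120 N, or if a joint passes its speed limit or range.

ROBOT

A 7-joint arm with a two-finger parallel gripper is mounted at the origin on the work surface. World frame = base frame: x ahead of the robot, y to its left, z up, the work surface at z = 0. Lengths are in m, angles in degrees, forces in N, time in s.
With the tool pointing down it reaches from about 0.425 to 0.875 m from the base axis. Payload 4.7 kg.
Tool frame: the origin (TCP) lies at the very end of the fingers, on their centre line; the grasp point (between the pads) lies 19 mm behind it; z points along the fingers, y is the line along which they close (so a half turn about z gives the same grasp; the last joint's range is limited). The gripper opens to 87 mm and grips with 3 to 60 N. Pads are 19 mm wide; open, the fingers measure 117 mm over their backs; the gripper's body (75 mm by 190 mm) begins 51 mm behind the grasp point.
Start: joints at [73.516, 18.392, -4.016, 83.108, 1.295, 78.541, -3.26], TCP at [0.193, -0.621, 0.194] pointing down, gripper open.
Joint ranges: [-163.93, 163.93], [-17.29, 119.83], [-79.2, 71.16], [3.27, 140.29], [-89.18, 269.18], [5.43, 117.66], [-154.24, 154.24]. Speed limits (degrees/s): [147.25, 147.25, 180, 180, 180, 180, 180].

INTERFACE

Orientations are given as [roll, pitch, yaw] about the fixed x, y, z axes, in that order (R = Rz(yaw) Ry(pitch) Rx(roll)).
In Python, from cell import get_obs, eyes, env gives the robot as it stands.
- The arm moves only by the tool servo_tool, never from a script. Its argument "series" is a list that holds one entry, the list of rows, each a list of 7 numbers: the shift along the tool's x, y, z in units of 300 mm (1.0 is 300 mm), then the turn, a rotation vector about the tool's x, y, z in units of pi rad (1.0 is pi rad), then the opening, from 0 (shut) to 1 (fully open). In form: [[[tx, ty, tz, wx, wy, wz, gripper], ...]]. A call has 1 to 12 rows; each row is the pose to reach, as a shift and turn from the pose commanded when the call began, along the tool's axes at that moment, turning the shorter way round; what a row does not reach only later rows make up. A row lasts 1/12 s, in which the tool goes at most 41.7 mm and 7.16 degrees, less where a joint would pass 70% of its speed; a pose out of reach is approached as far as the arm can. A call with a number of a shift or a turn outside -1 to 1 is refused whole. A call with a gripper value outside its range is refused whole. The fingers move at their own pace and stop on an object; "grip_force" is the grip in N (left out, the last holds). Time passes only in rows, so rows that repeat a pose let the fingers close. It gives the time, the measured TCP pose, the force, the opening and the grip force at its end, in the units of the state.
- get_obs(): the state, without advancing time (a new reading comes with each control period).
- eyes.read_camera(name): name is "side" or "top"; returns a dict with "frame" (384x512x3 uint8, red, green, blue), "depth" (384x512 float32, m along the optical axis (not along the pixel's ray), 0 where there is no reading), "fx", "fy", "cx", "cy" (pixels), "origin" and "rotation" of the camera in the world. Camera axes: x right, y down, z forward; pixel columns grow to the right and rows downward; lengths in m; the calibration is good to about 2 mm. A picture is of the moment at which its call begins.
- env.sign_off(): hands the job in; it is judged then, once.
The state is a dict: "time_s": time; "qpos": joint angles; "joint_velocities": joint speeds; "effort": joint torques, N m; "tool_pos": TCP position; "tool_rot": TCP orientation; "force": force on the tool from outside, world axes, zero at the start; "wrist_torque": the same for the moment, N m; "grip_width": finger opening in m; "grasp_force": force on a finger pad.
Only numpy, scipy, OpenCV 4.12 (cv2) and the standard library are available. Lean on these libraries where they do the work, as an engineer would, in place of code of your own. Each camera call takes 0.05 s, during which the arm holds its last target. There are 200 camera calls.

## Working session

There is one attempt and no reset: what is moved stays moved. The work goes in short steps, Python scripts to look and compute and a tool call to move; the robot and the scene stay as the last step left them, time stands still between calls to the robot, and variables do not carry over. Pictures are saved under pics/ and viewed, at most 10 in all, crops included, and the job is handed in when it is done.

Besides the shell and the picture viewer there is one more tool, called after "Emit:" as a command line: name --argument value ..., lists and objects as JSON in quotes. servo_tool: Moves the arm, as the interface text tells. Shifts and turns lie within -1 to 1; 1 stands for 300 mm of shift or pi rad of turn. Its arguments: {"type":"object","properties":{"series":{"type":"array"},"grip_force":{"type":"number"}},"required":["series"]}

```bash
mkdir -p pics
cat > h.py <<'E'
import numpy as np, cv2
from cell import get_obs, eyes, env
def snap(n):
    c=eyes.read_camera(n); np.savez(f'{n}.npz',**{k:np.asarray(v) for k,v in c.items()}); return c
def load(n): return np.load(f'{n}.npz')
def cloud(c):
    d=c['depth']; v,u=np.indices(d.shape)
    P=np.stack([(u-c['cx'])/c['fx']*d,(v-c['cy'])/c['fy']*d,d],-1)
    return P@np.asarray(c['rotation']).reshape(3,3).T+c['origin']
E
python3 - <<'E'
from h import *
for n in('top','side'):
    c=snap(n); cv2.imwrite(f'pics/{n}0.png',c['frame'][...,::-1]); print(n,c['origin'],c['rotation'])
o=get_obs(); print(o)
E
```

```text
top [ 0.2986269  -0.03551453  1.33259127] [-168.98752575    1.00186161  -90.70362778]
side [-0.23030827  0.53393267  1.09793397] [-1.36010431e+02 -5.87734840e-02 -1.24107657e+02]
{'time_s': 0.1, 'qpos': array([73.51468735, 18.43392243, -4.01557743, 83.16490456,  1.29239184,
       78.54156796, -3.25995444]), 'joint_velocities': array([-0.01818388, -0.2028287 ,  0.10599055, -0.22824845,  0.07328022,
       -0.04861239, -0.07824519]), 'effort': array([-3.48934338e-05, -4.92570949e+01, -4.05612476e-01, -3.13399601e+01,
       -6.41490868e-02,  3.94711783e-02,  4.17426963e-05]), 'tool_pos': array([ 0.19303235, -0.62012824,  0.19330736]), 'tool_rot': array([-1.79904688e+02,  2.79134087e-03,  1.72944118e+01]), 'force': array([-0.11032447,  0.04215017, -0.19750386]), 'wrist_torque': array([ 0.03103709,  0.01293814, -0.0130508 ]), 'grasp_force': 0.0, 'grip_width': 0.08700381233712529}
```

Run:
```python
s=open('h.py').read()
s=s.replace("np.asarray(c['rotation']).reshape(3,3).T","Rot.from_euler('xyz',c['rotation'],degrees=True).as_matrix().T").replace("import numpy as np, cv2","import numpy as np, cv2\nfrom scipy.spatial.transform import Rotation as Rot")
open('h.py','w').write(s)
```

```text
(no output)
```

View pics/top0.png

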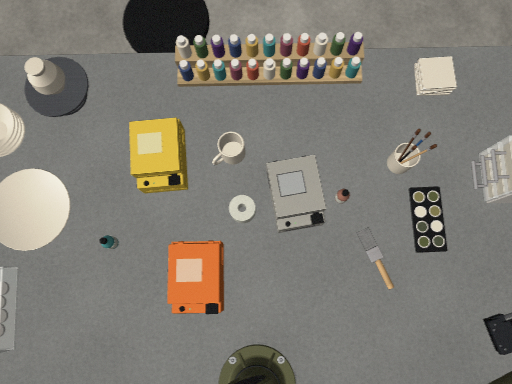

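View pics/side0.png

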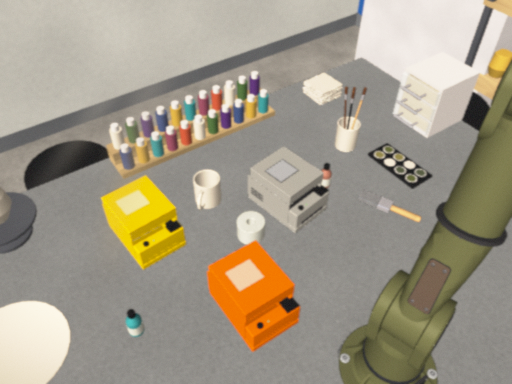

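Candidates in the top view are the grey printer (297,192), the yellow one (160,155) and the orange one (195,277). Only the grey one fits; its tab is near (317,218), its button near (290,223), and bottle_a is at (343,195). I'll confirm this in a crop and fit its pose.

Run:
```python
from h import *
c=load('top'); P=cloud(c); f=c['frame']
crop=f[140:240,255:360]; cv2.imwrite('pics/crop0.png',cv2.resize(crop,None,fx=5.5,fy=5.5,interpolation=cv2.INTER_CUBIC)[...,::-1])
Z=P[...,2]
u0,u1,v0,v1=258,334,145,240
sub=np.zeros(Z.shape,bool); sub[v0:v1,u0:u1]=1
print('table z',np.median(Z[260:280,240:280]))
for lo,hi,nm in((.12,.145,'cover'),(.07,.145,'all')):
    m=sub&(Z>lo)&(Z<hi)
    n,l,st,_=cv2.connectedComponentsWithStats(m.astype(np.uint8)); k=1+np.argmax(st[1:,4]); m=l==k
    xy=P[m][:,:2].astype(np.float32); r=cv2.minAreaRect(xy*1000); print(nm,m.sum(),np.median(Z[m]),r, cv2.boxPoints(r).round(1).tolist())
for (u,v) in((317,218),(318,220),(314,219),(290,223),(343,195),(300,223)): print(u,v,P[v,u].round(4))
m=sub&(Z>.06)&(f.max(-1)<45); 
n,l,st,ce=cv2.connectedComponentsWithStats(m.astype(np.uint8))
for k in range(1,n):
    if st[k,4]>5: print('black',ce[k].round(1),st[k,4],np.median(P[l==k],0).round(4), cv2.minAreaRect((P[l==k][:,:2]*1000).astype(np.float32)))
```

```text
table z -0.0004962425507611945
cover 2776 0.1325788414704958 ((555.2412719726562, -118.68689727783203), (161.21287536621094, 140.6062774658203), 9.47467041015625) [[464.20001220703125, -62.599998474121094], [487.29998779296875, -201.3000030517578], [646.2999877929688, -174.8000030517578], [623.2000122070312, -36.099998474121094]]
all 3420 0.13183874063389467 ((544.2214965820312, -120.42961883544922), (201.97377014160156, 140.6897430419922), 9.342155456542969) [[433.20001220703125, -67.4000015258789], [456.0, -206.1999969482422], [655.2999877929688, -173.39999389648438], [632.4000244140625, -34.599998474121094]]
317 218 [ 0.4661 -0.1803  0.0919]
318 220 [ 0.4602 -0.1828  0.0927]
314 219 [ 0.4635 -0.1717  0.091 ]
290 223 [ 0.4549 -0.1033  0.075 ]
343 195 [ 0.5345 -0.2602  0.0796]
300 223 [ 0.4539 -0.132   0.0797]
black [316.6 217.9] 111 [ 0.4665 -0.1786  0.0911] ((468.65167236328125, -179.4294891357422), (31.904220581054688, 31.777421951293945), 7.298059463500977)
black [287.6 223.4] 13 [ 0.4535 -0.0969  0.0837] ((452.9893798828125, -96.22712707519531), (8.305517196655273, 9.981644630432129), 44.382320404052734)
```

View pics/crop0.png

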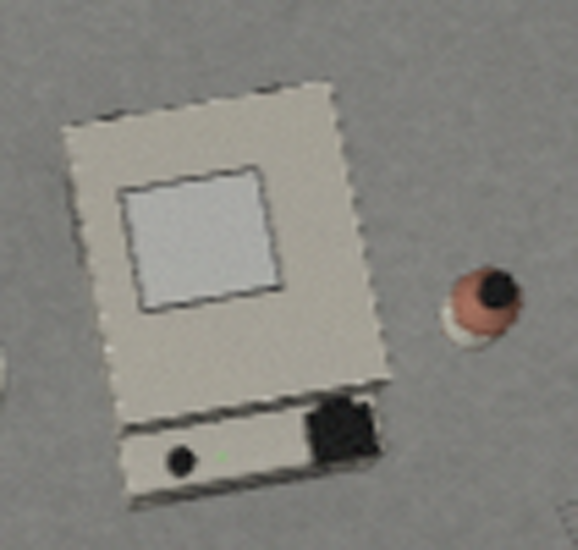

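Grey printer confirmed: tab on the right, button on the left, yaw about 9.4°. I'll press with the hand tilted 25° back towards the robot, so the gripper body stays clear of the rising cover.

```bash
cat >> h.py <<'E'
O=np.array([.5645,-.1171,0]); YAW=9.4
def pw(x,y,z): return O+Rot.from_euler('z',YAW,degrees=True).apply(np.array([x,y,z])/1000)
def row(p,tilt,pose=None):
    o=get_obs(); p0,r0=(o['tool_pos'],o['tool_rot']) if pose is None else pose
    R0=Rot.from_euler('xyz',r0,degrees=True); R1=Rot.from_euler('xyz',[180,-tilt,YAW],degrees=True)
    return np.r_[R0.inv().apply(p-p0)/.3,(R0.inv()*R1).as_rotvec()/np.pi].round(4).tolist()
E
python3 - <<'E'
from h import *
p0=np.array([.193,-.621,.194]); r0=[180,0,17.29]
print(row(pw(-106,-45,150),25,(p0,r0)),pw(-106,-45,150))
print(row(np.array([.36,-.36,.19]),25,(p0,r0)))
E
```

```text
[1.311, -1.1356, 0.1467, -0.0096, 0.1387, 0.0431] [ 0.46727302 -0.1788083   0.15      ]
[0.7901, -0.6652, 0.0133, -0.0096, 0.1387, 0.0431]
```

Emit:
servo_tool --series '[[[0.79,-0.665,0.013,-0.01,0.139,0.043,0],[0.79,-0.665,0.013,-0.01,0.139,0.043,0],[0.79,-0.665,0.013,-0.01,0.139,0.043,0],[0.79,-0.665,0.013,-0.01,0.139,0.043,0],[0.79,-0.665,0.013,-0.01,0.139,0.043,0],[0.79,-0.665,0.013,-0.01,0.139,0.043,0],[0.79,-0.665,0.013,-0.01,0.139,0.043,0],[0.79,-0.665,0.013,-0.01,0.139,0.043,0],[0.79,-0.665,0.013,-0.01,0.139,0.043,0],[0.79,-0.665,0.013,-0.01,0.139,0.043,0],[0.79,-0.665,0.013,-0.01,0.139,0.043,0],[0.79,-0.665,0.013,-0.01,0.139,0.043,0]]]'

```text
time_s: 1.1
tool_pos: [0.3593, -0.3611, 0.1902]
tool_rot: [179.9, -25.1, 9.3]
force: [0.5, -0.1, 0.4]
grip_width: 0.0152
grasp_force: 0.0
```

Run:
```python
from h import *
o=get_obs(); print(o['tool_pos'],o['tool_rot'],o['qpos']); print(row(pw(-106,-45,150),25))
```

```text
[ 0.35928673 -0.36109552  0.19022256] [179.91609794 -25.0595814    9.31212792] [ 74.46278007  -6.23076432 -13.4807542  114.80276752 -27.71489222
  64.92638592  -9.22360792]
[0.3541, -0.5418, 0.3128, 0.0007, -0.0003, -0.0004]
```

Emit:
servo_tool --series '[[[0.354,-0.542,0.313,0,0,0,0],[0.354,-0.542,0.313,0,0,0,0],[0.354,-0.542,0.313,0,0,0,0],[0.354,-0.542,0.313,0,0,0,0],[0.354,-0.542,0.313,0,0,0,0],[0.354,-0.542,0.313,0,0,0,0],[0.354,-0.542,0.313,0,0,0,0],[0.354,-0.542,0.313,0,0,0,0],[0.354,-0.542,0.313,0,0,0,0],[0.354,-0.542,0.313,0,0,0,0]]]'

```text
time_s: 1.93
tool_pos: [0.4673, -0.1794, 0.1504]
tool_rot: [179.9, -25.1, 9.2]
force: [0.4, 0.3, -0.4]
grip_width: 0.0006
grasp_force: 0.0
```

Run:
```python
from h import *
o=get_obs(); print(o['tool_pos'],o['tool_rot'],o['qpos'],o['grip_width']); 
for z in(100,92,88): print(z,row(pw(-106,-45,z),25))
c=snap('side');cv2.imwrite('pics/s1.png',cv2.resize(c['frame'][130:260,210:370],None,fx=4,fy=4,interpolation=cv2.INTER_CUBIC)[...,::-1])
```

```text
[ 0.46728595 -0.1794024   0.15039522] [179.92610525 -25.10393242   9.226402  ] [ 64.40961464 -14.45787847 -29.60701094 125.00397446 -30.85620297
  52.61588347 -30.54829196] 0.0005854173005294921
100 [-0.071, -0.0022, 0.1522, 0.0008, -0.0006, -0.0009]
92 [-0.0823, -0.0022, 0.1764, 0.0008, -0.0006, -0.0009]
88 [-0.088, -0.0022, 0.1885, 0.0008, -0.0006, -0.0009]
```

View pics/s1.png

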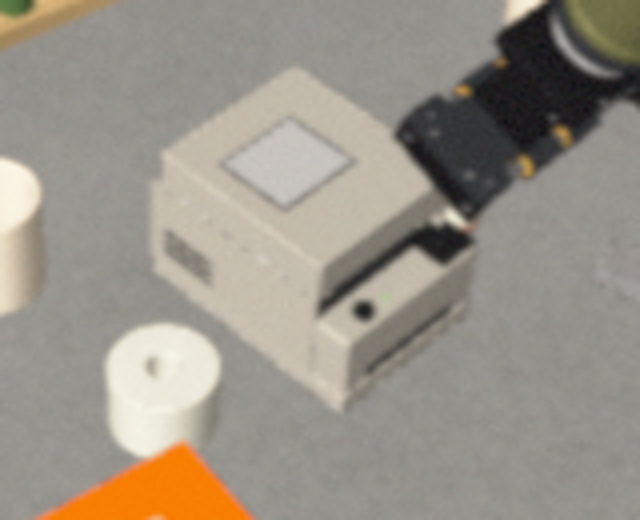

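The hand is above the black tab (crop 450,235), clear of the cover and the button (365,310). I'll descend to just above the touch point.

Emit:
servo_tool --series '[[[-0.035,-0.001,0.076,0,0,0,0],[-0.06,-0.002,0.13,0,0,0,0],[-0.071,-0.002,0.152,0,0,0,0],[-0.071,-0.002,0.152,0,0,0,0],[-0.071,-0.002,0.152,0,0,0,0]]]'

```text
time_s: 2.4
tool_pos: [0.4677, -0.1772, 0.1]
tool_rot: [179.9, -25.1, 9.4]
force: [0.8, 0.6, 0.5]
grip_width: 0.0005
grasp_force: 0.0
```

Run:
```python
from h import *
o=get_obs(); print(o['tool_pos'],o['qpos'],o['force']); 
for z in(92,90,88): print(z,row(pw(-106,-45,z),25))
```

```text
[ 0.46772284 -0.1771715   0.10004909] [ 63.87986424 -10.71530927 -30.89294034 128.58350316 -31.45057784
  45.55342073 -28.76567982] [0.78751888 0.64911367 0.48076903]
92 [-0.0135, 0.0051, 0.0233, 0.0004, -0.0005, -0.0002]
90 [-0.0163, 0.0051, 0.0293, 0.0004, -0.0005, -0.0002]
88 [-0.0192, 0.0051, 0.0354, 0.0004, -0.0005, -0.0002]
```

Emit:
servo_tool --series '[[[-0.004,0.003,0.008,0,0,0,0],[-0.008,0.004,0.014,0,0,0,0],[-0.011,0.005,0.019,0,0,0,0],[-0.014,0.005,0.024,0,0,0,0],[-0.017,0.005,0.029,0,0,0,0],[-0.018,0.005,0.031,0,0,0,0],[-0.018,0.005,0.031,0,0,0,0]]]'

```text
time_s: 2.98
tool_pos: [0.4669, -0.1782, 0.0888]
tool_rot: [179.9, -25.1, 9.4]
force: [-0.5, 0.6, -0.6]
grip_width: 0.0008
grasp_force: 0.0
```

Run:
```python
from h import *
o=get_obs(); print(o['tool_pos'],o['force']); 
c=snap('side');P=cloud(c);cv2.imwrite('pics/s2.png',cv2.resize(c['frame'][90:260,210:370],None,fx=3.4,fy=3.4,interpolation=cv2.INTER_CUBIC)[...,::-1])
for z in(89,):print(row(pw(-106,-45,z),25))
```

```text
[ 0.46687633 -0.17815298  0.08884072] [-0.52184605  0.64543903 -0.63085986]
[0.0007, 0.0022, 0.0002, 0.0003, -0.0003, 0.0002]
```

View pics/s2.png

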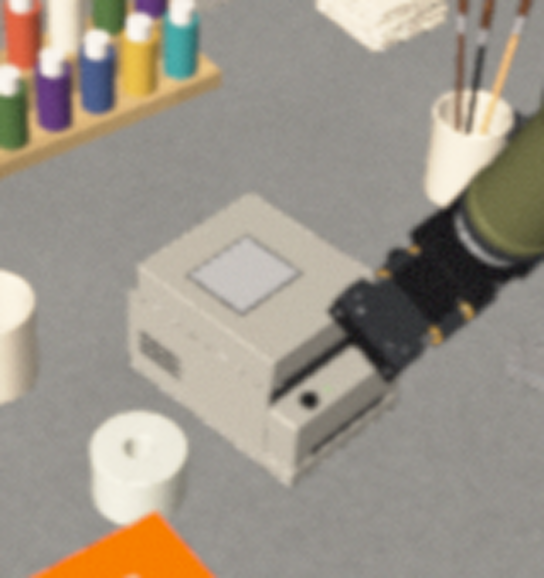

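The cover is still shut. The hand is over the tab (crop about 380,360), and there's no clear force yet. I'll use depth to see where the finger and pad really are.

Run:
```python
from h import *
o=get_obs();print(o['force'],o['tool_pos'])
Rz=Rot.from_euler('z',YAW,degrees=True)
for n in('top','side'):
    c=snap(n);P=cloud(c);f=c['frame']
    Q=Rz.inv().apply((P-O).reshape(-1,3)).reshape(P.shape)*1000
    m=(Q[...,0]>-150)&(Q[...,0]<-88)&(Q[...,1]>-85)&(Q[...,1]<-5)&(Q[...,2]>70)&(Q[...,2]<130)
    vu=np.argwhere(m);print(n,len(vu))
    for v,u in vu[::max(1,len(vu)//45)]: print(u,v,Q[v,u].round().astype(int),f[v,u])
```

```text
[-0.25854871 -0.03840017  0.47452497] [ 0.46695676 -0.17818283  0.08896522]
top 179
322 209 [-89 -60 129] [111 108  99]
316 210 [-89 -43 129] [124 122 114]
319 210 [-89 -53 118] [89 87 82]
322 210 [-90 -62 115] [89 88 81]
311 211 [-89 -29 129] [110 106 101]
314 211 [-89 -39 115] [92 90 84]
317 211 [-90 -48 108] [86 84 79]
322 211 [-89 -66  81] [120 119 111]
307 212 [-90 -17 126] [70 68 63]
310 212 [-89 -27 112] [87 88 81]
313 212 [-89 -38  98] [61 58 57]
316 212 [-89 -48  83] [35 33 28]
319 212 [-90 -57  79] [145 139 131]
322 212 [-91 -66  80] [166 163 152]
304 213 [-89 -10 114] [87 88 81]
307 213 [-90 -19 106] [72 72 70]
310 213 [-88 -31  82] [100  99  94]
314 213 [-91 -42  85] [33 30 29]
317 213 [-92 -50  84] [21 20 21]
320 213 [-95 -57  94] [79 77 72]
323 213 [-94 -69  74] [134 131 121]
304 214 [-90 -11 101] [92 90 87]
308 214 [-89 -25  77] [166 162 151]
311 214 [-91 -33  79] [141 140 129]
315 214 [-95 -43  93] [26 25 29]
318 214 [-96 -52  86] [34 33 34]
321 214 [-98 -60  93] [32 31 30]
302 215 [-90  -7  80] [164 162 149]
305 215 [-91 -16  79] [169 165 154]
308 215 [-92 -24  76] [
[... 2432 characters left out ...]
14 198 [-107  -16   76] [194 186 169]
316 198 [-111  -20   76] [193 186 171]
318 198 [-116  -23   78] [181 172 158]
311 199 [-105   -6   77] [193 185 169]
313 199 [-110   -9   79] [196 187 172]
315 199 [-113  -14   78] [194 186 171]
317 199 [-114  -22   72] [188 180 165]
319 199 [-119  -25   74] [157 148 136]
310 200 [-102   -5   71] [193 184 169]
313 200 [-108  -12   72] [194 185 171]
315 200 [-113  -14   74] [194 186 170]
317 200 [-119  -16   77] [177 171 155]
319 200 [-123  -21   76] [140 135 124]
313 201 [-113   -5   76] [193 185 169]
315 201 [-116  -11   74] [187 177 162]
317 201 [-121  -13   76] [152 146 135]
314 202 [-116   -7   73] [182 174 161]
316 202 [-121  -10   74] [149 144 133]
```

Emit:
servo_tool --series '[[[-0.0015,0,0.003,0,0,0,0],[-0.003,0,0.006,0,0,0,0],[-0.004,0,0.009,0,0,0,0],[-0.004,0,0.009,0,0,0,0]]]'

```text
time_s: 3.47
tool_pos: [0.4669, -0.1781, 0.0858]
tool_rot: [179.9, -25.1, 9.4]
force: [0.0, -0.2, 0.2]
grip_width: 0.0005
grasp_force: 0.0
```

```bash
cat > chk.py <<'E'
from h import *
o=get_obs();print('force',o['force'].round(2),o['tool_pos'].round(4),o['time_s'])
c=snap('top');P=cloud(c)
Q=Rot.from_euler('z',YAW,degrees=True).inv().apply((P-O).reshape(-1,3)).reshape(P.shape)*1000
m=(abs(Q[...,1])<60)&(Q[...,0]>-85)&(Q[...,0]<60)&(Q[...,2]>100)&(Q[...,2]<330)
A=Q[m];print('cover slope z vs x',np.polyfit(A[:,0],A[:,2],1).round(3),len(A))
E
python3 chk.py
```

```text
force [ 0.04 -0.21  0.19] [ 0.4669 -0.1781  0.0858] 3.4667
cover slope z vs x [-2.00000e-03  1.32704e+02] 2132
```

No contact even at z 86, so I'll look closely at where the fingertip is.

Run:
```python
from h import *
a=snap('side')['frame'][160:225,285:355]; b=snap('top')['frame'][195:255,285:355]
z=lambda i:cv2.resize(i,(390,390),interpolation=cv2.INTER_CUBIC)
im=np.clip(np.hstack([z(a),z(b)]).astype(float)*1.0,0,255); im=255*(im/255)**.5
cv2.imwrite('pics/s3.png',im[...,::-1])
```

```text
[ WARN:0@0.785] global loadsave.cpp:1063 imwrite_ Unsupported depth image for selected encoder is fallbacked to CV_8U.
```

View pics/s3.png

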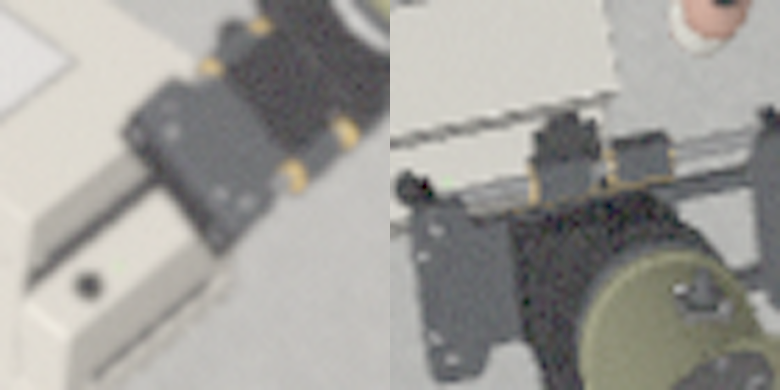

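Run:
```python
from h import *
o=get_obs();R=Rot.from_euler('xyz',o['tool_rot'],degrees=True)
for n in('top','side'):
    c=load(n);P=cloud(c);f=c['frame']
    T=R.inv().apply((P-o['tool_pos']).reshape(-1,3)).reshape(P.shape)*1000
    Rc=Rot.from_euler('xyz',c['rotation'],degrees=True)
    for q in([0,0,0],[0,0,-19],[0,0,-70]):
        w=Rc.inv().apply(o['tool_pos']+R.apply(np.array(q)/1000)-c['origin']);print(n,q,'px',w[0]/w[2]*c['fx']+c['cx'],w[1]/w[2]*c['fy']+c['cy'])
    m=(P[...,2]>.1)&(abs(T[...,0])<60)&(abs(T[...,1])<110)&(T[...,2]>-120)&(T[...,2]<20)&(f.max(-1)<110)
    A=T[m]
    for zl in range(-120,20,10):
        s=A[(A[:,2]>=zl)&(A[:,2]<zl+10)]
        if len(s):print(zl,len(s),'x',s[:,0].min().round(),s[:,0].max().round(),'y',s[:,1].min().round(),s[:,1].max().round())
c=load('top');P=cloud(c);Q=Rot.from_euler('z',YAW,degrees=True).inv().apply((P-O).reshape(-1,3)).reshape(P.shape)*1000
for v in range(209,226): print(v,[tuple(Q[v,u].round().astype(int)[[0,2]]) for u in range(311,324,2)])
```

```text
top [0, 0, 0] px 316.0655235767118 217.9745406969068
top [0, 0, -19] px 317.28790233947313 219.9178608317348
top [0, 0, -70] px 320.7569327918372 225.43287543423162
-120 157 x -27.0 38.0 y -85.0 85.0
-110 38 x 16.0 37.0 y -88.0 84.0
-90 1 x 11.0 11.0 y 5.0 5.0
-80 2 x 9.0 9.0 y 3.0 7.0
-50 1 x 9.0 9.0 y 7.0 7.0
-40 6 x 32.0 34.0 y -110.0 15.0
-30 23 x 28.0 33.0 y -107.0 22.0
-20 30 x 23.0 28.0 y -109.0 21.0
-10 16 x 20.0 23.0 y -106.0 25.0
side [0, 0, 0] px 320.47065873675797 190.4631136149335
side [0, 0, -19] px 323.220113412409 187.7544513170972
side [0, 0, -70] px 330.93240612450563 180.15658229814775
-120 67 x -40.0 35.0 y -92.0 78.0
-110 61 x -39.0 33.0 y -91.0 78.0
-100 11 x -39.0 22.0 y -88.0 81.0
-30 4 x 26.0 31.0 y -41.0 -35.0
-20 9 x 20.0 23.0 y -90.0 -31.0
-10 14 x 19.0 22.0 y -100.0 -28.0
209 [(np.int64(-84), np.int64(131)), (np.int64(-86), np.int64(139)), (np.int64(-86), np.int64(132)), (np.int64(-87), np.int64(129)), (np.int64(-88), np.int64(131)), (np.int64(-89), np.int64(131)), (np.int64(-89), np.int64(122))]
210 [(np.int64(-87), np.int64(134)), (np.int64(-88), np.int
[... 2933 characters left out ...]
p.int64(-131), np.int64(210)), (np.int64(-132), np.int64(209)), (np.int64(-132), np.int64(208)), (np.int64(-133), np.int64(209)), (np.int64(-134), np.int64(209)), (np.int64(-135), np.int64(206)), (np.int64(-132), np.int64(169))]
224 [(np.int64(-133), np.int64(207)), (np.int64(-134), np.int64(207)), (np.int64(-135), np.int64(206)), (np.int64(-136), np.int64(208)), (np.int64(-137), np.int64(207)), (np.int64(-138), np.int64(205)), (np.int64(-139), np.int64(205))]
225 [(np.int64(-136), np.int64(209)), (np.int64(-137), np.int64(208)), (np.int64(-137), np.int64(205)), (np.int64(-139), np.int64(209)), (np.int64(-140), np.int64(216)), (np.int64(-142), np.int64(222)), (np.int64(-143), np.int64(221))]
```

Emit:
servo_tool --series '[[[-0.0014,0,0.003,0,0,0,0],[-0.0028,0,0.006,0,0,0,0],[-0.0042,0,0.009,0,0,0,0],[-0.0042,0,0.009,0,0,0,0]]]'

```text
time_s: 3.95
tool_pos: [0.4669, -0.1782, 0.0828]
tool_rot: [179.9, -25.0, 9.4]
force: [0.0, 0.9, -0.1]
grip_width: 0.0003
grasp_force: 0.0
```

```bash
python3 chk.py
```

```text
force [ 0.03  0.91 -0.14] [ 0.4669 -0.1782  0.0828] 3.95
cover slope z vs x [-4.00000e-03  1.32634e+02] 2135
```

Still no contact. The depth also puts the gripper body at 110 mm behind the reported TCP rather than the 70 mm stated, so the real fingertip may lie short of it. I'll back off and tilt further so the cameras can see the fingertip.

Run:
```python
from h import *
print(row(pw(-115,-45,135),25),row(pw(-140,-45,160),50))
```

```text
[0.047, 0.0025, -0.1697, 0.0003, -0.0003, 0.0002] [0.0068, 0.0026, -0.2805, 0.0002, 0.1386, 0.0003]
```

Emit:
servo_tool --series '[[[0.024,0.001,-0.085,0,0,0,0],[0.047,0.0025,-0.17,0,0,0,0],[0.007,0.0025,-0.28,0,0.139,0,0],[0.007,0.0025,-0.28,0,0.139,0,0],[0.007,0.0025,-0.28,0,0.139,0,0],[0.007,0.0025,-0.28,0,0.139,0,0],[0.007,0.0025,-0.28,0,0.139,0,0],[0.007,0.0025,-0.28,0,0.139,0,0]]]'

```text
time_s: 4.67
tool_pos: [0.4418, -0.1965, 0.1591]
tool_rot: [-179.4, -50.2, 9.7]
force: [0.5, -1.2, -0.5]
grip_width: 0.0003
grasp_force: 0.0
```

Run:
```python
from h import *
o=get_obs();print(o['tool_pos'],o['tool_rot'],o['qpos']);R=Rot.from_euler('xyz',o['tool_rot'],degrees=True)
c=snap('top');P=cloud(c);f=c['frame']
T=R.inv().apply((P-o['tool_pos']).reshape(-1,3)).reshape(P.shape)*1000
Rc=Rot.from_euler('xyz',c['rotation'],degrees=True)
for q in([0,0,0],[0,0,-70]):
    w=Rc.inv().apply(o['tool_pos']+R.apply(np.array(q)/1000)-c['origin']);print(q,'px',w[0]/w[2]*c['fx']+c['cx'],w[1]/w[2]*c['fy']+c['cy'])
m=(P[...,2]>.1)&(abs(T[...,0])<50)&(abs(T[...,1])<100)&(T[...,2]>-130)&(T[...,2]<30)&(f.max(-1)<110)
A=T[m]
for zl in range(-130,30,8):
    s=A[(A[:,2]>=zl)&(A[:,2]<zl+8)]
    if len(s):print(zl,len(s),'x',s[:,0].min().round(),np.median(s[:,0]).round(),s[:,0].max().round(),'y',s[:,1].min().round(),s[:,1].max().round())
cv2.imwrite('pics/t4.png',cv2.resize(f[190:270,275:375],None,fx=6,fy=6,interpolation=cv2.INTER_CUBIC)[...,::-1])
```

```text
[ 0.44178806 -0.19652778  0.15907816] [-179.37440916  -50.22866438    9.66622699] [ 74.01151859 -17.23846426 -16.45289597 140.29848655 -67.02407759
  56.47277149  17.66229237]
[0, 0, 0] px 326.12028696510947 223.46784528438778
[0, 0, -70] px 333.05607610757227 241.63260496053323
-130 98 x -22.0 32.0 40.0 y -93.0 92.0
-122 233 x -31.0 31.0 39.0 y -87.0 87.0
-114 144 x -30.0 33.0 40.0 y -88.0 86.0
-106 47 x -0.0 35.0 39.0 y -88.0 85.0
-98 3 x -9.0 -5.0 -3.0 y 4.0 4.0
-90 6 x 5.0 9.0 11.0 y 4.0 7.0
-82 16 x 2.0 9.0 11.0 y -15.0 13.0
-74 24 x 7.0 10.0 12.0 y -13.0 12.0
-66 21 x 4.0 8.0 11.0 y -12.0 10.0
-58 19 x 4.0 9.0 12.0 y -9.0 9.0
-50 20 x -8.0 9.0 11.0 y -11.0 6.0
-42 20 x -9.0 9.0 12.0 y -10.0 8.0
-34 11 x 6.0 10.0 11.0 y -9.0 8.0
```

View pics/t4.png

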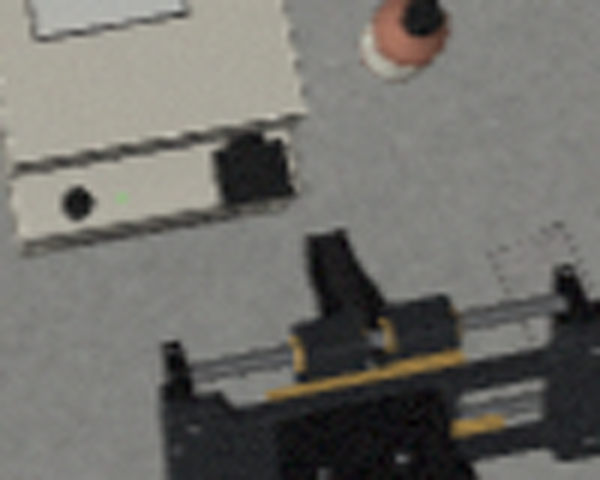

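The fingertip (crop 325,235) ends about 30 mm short of the reported TCP (predicted crop 307,200), so the reported tool length is too long. I'll apply that offset and move away from the joint limits.

```bash
cat >> h.py <<'E'
TL=.030
def tip(o=None):
    o=o or get_obs(); return o['tool_pos']-TL*Rot.from_euler('xyz',o['tool_rot'],degrees=True).apply([0,0,1])
def inpr(p): return Rot.from_euler('z',YAW,degrees=True).inv().apply(p-O)*1000
def trow(x,y,z,tilt): # tip target in printer frame, mm
    R1=Rot.from_euler('xyz',[180,-tilt,YAW],degrees=True); return row(pw(x,y,z)+TL*R1.apply([0,0,1]),tilt)
E
python3 - <<'E'
from h import *
o=get_obs();R=Rot.from_euler('xyz',o['tool_rot'],degrees=True);P=cloud(load('top'));f=load('top')['frame']
T=R.inv().apply((P-o['tool_pos']).reshape(-1,3))*1000
s=T[(P.reshape(-1,3)[:,2]>.12)&(abs(T[:,0])<15)&(abs(T[:,1])<15)&(T[:,2]>-60)&(T[:,2]<10)]
print('tip z',np.sort(s[:,2])[-8:].round(1),inpr(tip()))
print(trow(-106,-45,125,25))
E
```

```text
tip z [-31.1 -31.  -30.5 -30.4 -30.3 -29.3 -29.2 -26.3] [-158.30754582  -61.94764814  178.87460808]
[-0.0694, -0.0538, 0.2397, -0.0025, -0.1405, 0.0006]
```

Emit:
servo_tool --series '[[[-0.07,-0.054,0.24,-0.0025,-0.14,0,0],[-0.07,-0.054,0.24,-0.0025,-0.14,0,0],[-0.07,-0.054,0.24,-0.0025,-0.14,0,0],[-0.07,-0.054,0.24,-0.0025,-0.14,0,0],[-0.07,-0.054,0.24,-0.0025,-0.14,0,0],[-0.07,-0.054,0.24,-0.0025,-0.14,0,0],[-0.07,-0.054,0.24,-0.0025,-0.14,0,0]]]'

```text
time_s: 5.3
tool_pos: [0.4799, -0.1731, 0.0959]
tool_rot: [-179.9, -24.8, 9.8]
force: [-0.1, 0.4, -0.9]
grip_width: 0.0003
grasp_force: 0.0
```

Run:
```python
from h import *
o=get_obs();print(o['tool_rot'],o['qpos'],o['force'],inpr(tip()))
for z in(105,100,92,88):print(z,trow(-106,-45,z,25))
```

```text
[-179.92633801  -24.82260072    9.81716599] [ 73.5068034   -9.5767385  -41.27836615 127.30296179 -32.54486822
  45.26698358 -28.29819656] [-0.0542534   0.42245697 -0.87724757] [-105.2428719   -41.59740692  123.13730199]
105 [-0.0274, 0.0118, 0.0538, -0.0014, 0.001, 0.0021]
100 [-0.0344, 0.0118, 0.0689, -0.0014, 0.001, 0.0021]
92 [-0.0456, 0.0119, 0.0931, -0.0014, 0.001, 0.0021]
88 [-0.0512, 0.0119, 0.1052, -0.0014, 0.001, 0.0021]
```

Emit:
servo_tool --series '[[[-0.02,0.008,0.04,-0.0014,0.001,0.002,0],[-0.032,0.012,0.065,-0.0014,0.001,0.002,0],[-0.036,0.012,0.072,-0.0014,0.001,0.002,0],[-0.04,0.012,0.079,-0.0014,0.001,0.002,0],[-0.043,0.012,0.086,-0.0014,0.001,0.002,0],[-0.046,0.012,0.093,-0.0014,0.001,0.002,0],[-0.046,0.012,0.093,-0.0014,0.001,0.002,0]]]'

```text
time_s: 5.88
tool_pos: [0.4785, -0.1776, 0.0644]
tool_rot: [-180.0, -24.9, 9.3]
force: [-5.9, -0.3, 5.2]
grip_width: 0.0008
grasp_force: 2.7
```

```bash
python3 chk.py; python3 -c "
from h import *
print(inpr(tip()))"
```

```text
force [-5.93 -0.31  5.22] [ 0.4785 -0.1776  0.0644] 5.8833
cover slope z vs x [ -0.234 156.392] 2126
[-107.21614168  -45.65130375   91.82191896]
```

The latch has let go: the force is about 5 N and the cover is at about 0.23 rad. I'll ease the finger back and let the cover rise.

Emit:
servo_tool --series '[[[-0.01,0,-0.02,0,0,0,0],[-0.02,0,-0.05,0,0,0,0],[-0.02,0,-0.08,0,0,0,0],[-0.02,0,-0.08,0,0,0,0],[-0.02,0,-0.08,0,0,0,0],[-0.02,0,-0.08,0,0,0,0],[-0.02,0,-0.08,0,0,0,0],[-0.02,0,-0.08,0,0,0,0],[-0.02,0,-0.08,0,0,0,0],[-0.02,0,-0.08,0,0,0,0],[-0.02,0,-0.08,0,0,0,0],[-0.02,0,-0.08,0,0,0,0]]]'

```text
time_s: 6.93
tool_pos: [0.4639, -0.1796, 0.0838]
tool_rot: [-180.0, -25.0, 9.3]
force: [-0.8, -0.5, 0.1]
grip_width: 0.0006
grasp_force: 0.0
```

```bash
python3 chk.py
python3 - <<'E'
from h import *
print(inpr(tip()),get_obs()['qpos'].round(1))
c=snap('side');cv2.imwrite('pics/s5.png',cv2.resize(c['frame'][90:260,210:370],None,fx=3.4,fy=3.4,interpolation=cv2.INTER_CUBIC)[...,::-1])
Q=np.apply_along_axis(lambda p:p,2,cloud(c)); q=Rot.from_euler('z',YAW,degrees=True).inv().apply((Q-O).reshape(-1,3))*1000
s=q[(abs(q[:,1])<60)&(q[:,0]>-100)&(q[:,0]<130)&(q[:,2]>140)]
for z in range(140,300,15):
    b=s[(s[:,2]>=z)&(s[:,2]<z+15)]
    if len(b):print(z,len(b),b[:,0].min().round(),np.median(b[:,0]).round(),b[:,0].max().round())
for x in(-75,-60):print(trow(x,-10,195,25), trow(x,-10,195,15))
E
```

```text
force [-0.75 -0.47  0.09] [ 0.4639 -0.1796  0.0838] 6.9333
cover slope z vs x [ -0.576 209.252] 1440
[-122.14029529  -45.2663549   111.07405853] [ 74.1 -10.2 -39.9 129.4 -34.2  44.5 -25.3]
140 22 62.0 68.0 75.0
155 25 48.0 54.0 62.0
170 26 33.0 41.0 48.0
185 50 -39.0 22.0 33.0
200 133 -43.0 -37.0 17.0
215 305 -44.0 -29.0 3.0
230 111 -27.0 -19.0 -11.0
[0.2605, -0.1179, -0.1873, 0.0001, 0.0002, -0.0004] [0.2431, -0.1178, -0.1888, 0.0001, -0.0553, -0.0004]
[0.3058, -0.1179, -0.1662, 0.0001, 0.0002, -0.0004] [0.2885, -0.1179, -0.1677, 0.0001, -0.0553, -0.0004]
```

View pics/s5.png

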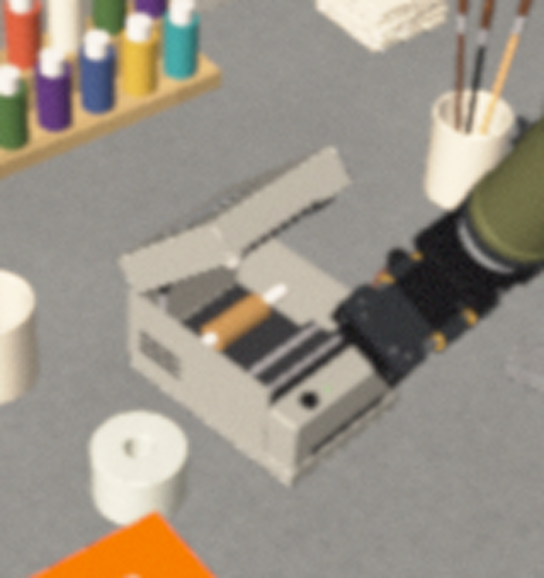

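The cover has sprung up to about 0.8 rad: its edge is near x −42, z 212 in the printer frame, and the tab is free. I'll move the tip to just in front of and under the edge.

```bash
python3 -c "
from h import *
print(trow(-110,-25,150,20));print(trow(-75,0,192,15))"
```

```text
[0.0828, -0.0677, -0.1009, 0.0001, -0.0275, -0.0004]
[0.2389, -0.1512, -0.1798, 0.0001, -0.0553, -0.0004]
```

Emit:
servo_tool --series '[[[0.083,-0.068,-0.1,0,-0.028,0,0],[0.083,-0.068,-0.1,0,-0.028,0,0],[0.16,-0.11,-0.14,0,-0.042,0,0],[0.239,-0.151,-0.18,0,-0.055,0,0],[0.239,-0.151,-0.18,0,-0.055,0,0],[0.239,-0.151,-0.18,0,-0.055,0,0]]]'

```text
time_s: 7.53
tool_pos: [0.5003, -0.1271, 0.1648]
tool_rot: [179.9, -15.2, 9.6]
force: [-0.1, -0.0, -0.4]
grip_width: 0.0001
grasp_force: 0.0
```

Run:
```python
from h import *
o=get_obs();print(inpr(tip()),o['qpos'].round(1),o['force'].round(1))
for th in(.8,.9,1,1.1,1.2,1.3,1.4,1.5): 
    e=(70-160*np.cos(th),97+160*np.sin(th)); print(th,trow(e[0]-6,0,e[1]-17,15))
```

```text
[-72.80330146   0.63282427 193.78956   ] [ 74.  -10.1 -51.8 115.1 -18.4  59.2 -50.8] [-0.1 -0.  -0.4]
0.8 [0.082, 0.0022, 0.019, 0.0003, -0.0012, 0.0009]
0.9 [0.1298, 0.0024, -0.0045, 0.0003, -0.0012, 0.0009]
1 [0.1798, 0.0025, -0.023, 0.0003, -0.0012, 0.0009]
1.1 [0.2314, 0.0027, -0.0365, 0.0003, -0.0012, 0.0009]
1.2 [0.2841, 0.0029, -0.0447, 0.0003, -0.0012, 0.0009]
1.3 [0.3373, 0.003, -0.0477, 0.0003, -0.0012, 0.0009]
1.4 [0.3906, 0.0032, -0.0453, 0.0003, -0.0012, 0.0009]
1.5 [0.4433, 0.0033, -0.0376, 0.0003, -0.0012, 0.0009]
```

Emit:
servo_tool --series '[[[0.03,0.001,0.016,0,0,0,0],[0.06,0.002,0.019,0,0,0,0],[0.082,0.002,0.019,0,0,0,0],[0.095,0.002,0.012,0,0,0,0],[0.107,0.002,0.006,0,0,0,0],[0.119,0.002,0,0,0,0,0],[0.13,0.002,-0.005,0,0,0,0],[0.142,0.002,-0.01,0,0,0,0],[0.155,0.002,-0.014,0,0,0,0],[0.167,0.002,-0.019,0,0,0,0],[0.18,0.002,-0.023,0,0,0,0]]]'

```text
time_s: 8.45
tool_pos: [0.5483, -0.1207, 0.1842]
tool_rot: [180.0, -15.1, 9.3]
force: [-0.1, 0.1, 0.4]
grip_width: 0.0003
grasp_force: 0.2
```

Run:
```python
from h import *
o=get_obs();print(inpr(tip()),o['qpos'].round(1),o['force'].round(1))
for th in(1,1.1,1.2,1.3,1.4,1.5): 
    e=(70-160*np.cos(th),97+160*np.sin(th)); print(th,trow(e[0]-6,0,e[1]-17,15))
c=snap('side');cv2.imwrite('pics/s6.png',cv2.resize(c['frame'][90:260,210:370],None,fx=3.4,fy=3.4,interpolation=cv2.INTER_CUBIC)[...,::-1])
```

```text
[-24.41341093  -0.8844543  213.12788392] [ 73.5  -2.4 -57.4 108.3  -9.7  59.7 -60.9] [-0.1  0.1  0.4]
1 [0.0075, -0.003, -0.0032, 0.0002, -0.0003, -0.0004]
1.1 [0.0591, -0.0031, -0.0168, 0.0002, -0.0003, -0.0004]
1.2 [0.1117, -0.0031, -0.0251, 0.0002, -0.0003, -0.0004]
1.3 [0.1649, -0.0032, -0.0282, 0.0002, -0.0003, -0.0004]
1.4 [0.2182, -0.0033, -0.026, 0.0002, -0.0003, -0.0004]
1.5 [0.271, -0.0034, -0.0184, 0.0002, -0.0003, -0.0004]
```

View pics/s6.png

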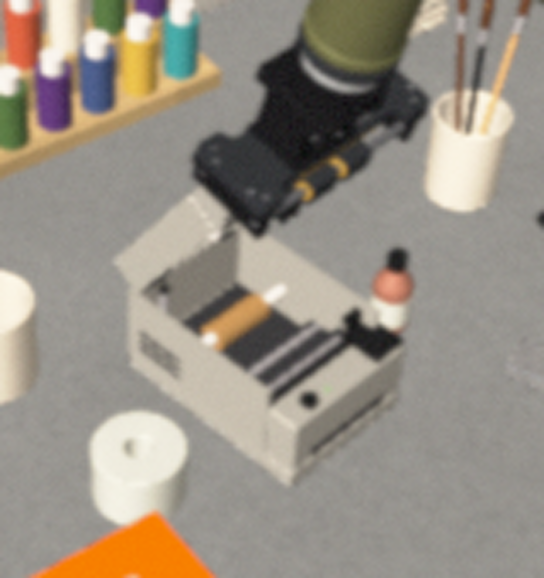

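The cover is more upright than before, with the finger at its edge (crop about 225,220), the tab back up and the bottle untouched. I'll keep following the arc.

Emit:
servo_tool --series '[[[0.013,0,-0.006,0,0,0,0],[0.026,-0.001,-0.01,0,0,0,0],[0.042,-0.002,-0.014,0,0,0,0],[0.059,-0.003,-0.018,0,0,0,0],[0.077,-0.003,-0.021,0,0,0,0],[0.094,-0.003,-0.024,0,0,0,0],[0.112,-0.003,-0.026,0,0,0,0],[0.13,-0.003,-0.028,0,0,0,0],[0.147,-0.003,-0.029,0,0,0,0],[0.165,-0.003,-0.029,0,0,0,0]]]'

```text
time_s: 9.33
tool_pos: [0.5933, -0.1122, 0.2052]
tool_rot: [-180.0, -15.1, 9.3]
force: [0.2, -0.0, 0.7]
grip_width: 0.0004
grasp_force: 0.1
```

```bash
cat > cov.py <<'E'
from h import *
o=get_obs();print('tip',inpr(tip()).round(1),o['qpos'].round(1),o['force'].round(1),o['time_s'])
for n in('side','top'):
    q=inpr(cloud(snap(n)).reshape(-1,3)); f=load(n)['frame'].reshape(-1,3)
    s=q[(abs(q[:,1])<68)&(q[:,0]>-60)&(q[:,0]<140)&(q[:,2]>140)&(f.max(1)>70)&(np.ptp(f.astype(int),axis=1)<28)]
    print(n)
    for z in range(140,300,15):
        b=s[(s[:,2]>=z)&(s[:,2]<z+15)]
        if len(b)>2:print(z,len(b),np.percentile(b[:,0],[5,50,95]).round())
E
python3 cov.py
python3 - <<'E'
from h import *
for th in(1.3,1.4,1.5,1.6): 
    e=(70-160*np.cos(th),97+160*np.sin(th)); print(th,trow(e[0]-6,0,e[1]-17,15))
E
```

```text
tip [2.140e+01 2.000e-01 2.342e+02] [ 69.3   5.4 -60.  101.5  -0.3  61.5 -70.5] [ 0.2 -0.   0.7] 9.3333
side
140 55 [57. 86. 90.]
155 38 [53. 82. 86.]
170 8 [47. 51. 71.]
185 8 [43. 46. 64.]
200 4 [40. 65. 68.]
215 6 [15. 46. 69.]
230 28 [ 6. 24. 32.]
245 73 [25. 40. 57.]
260 4 [11. 55. 56.]
290 33 [-39. -36. -31.]
top
245 85 [52. 59. 64.]
260 28 [54. 59. 64.]
1.3 [-0.0026, 0.0017, 0.0, -0.0003, -0.0007, -0.0002]
1.4 [0.0506, 0.0016, 0.0023, -0.0003, -0.0007, -0.0002]
1.5 [0.1034, 0.0016, 0.0099, -0.0003, -0.0007, -0.0002]
1.6 [0.1551, 0.0016, 0.0228, -0.0003, -0.0007, -0.0002]
```

Emit:
servo_tool --series '[[[0.017,0,0.001,0,0,0,0],[0.034,0,0.002,0,0,0,0],[0.05,0.001,0.002,0,0,0,0],[0.068,0.001,0.005,0,0,0,0],[0.086,0.001,0.007,0,0,0,0],[0.103,0.001,0.01,0,0,0,0],[0.12,0.001,0.014,0,0,0,0],[0.12,0.001,0.014,0,0,0,0],[0.12,0.001,0.014,0,0,0,0],[0.12,0.001,0.014,0,0,0,0]]]'

```text
time_s: 10.27
tool_pos: [0.628, -0.1067, 0.2102]
tool_rot: [-180.0, -15.0, 9.3]
force: [0.9, 0.0, 0.2]
grip_width: 0.0005
grasp_force: 0.0
```

```bash
python3 cov.py; python3 -c "
from h import *
print(trow(-10,0,240,15),trow(-60,0,260,15))"
```

```text
tip [ 5.660e+01 -1.000e-01  2.392e+02] [ 63.8  11.5 -59.5  97.    6.7  62.7 -76.9] [0.9 0.  0.2] 10.2667
side
140 144 [ 81. 111. 115.]
155 124 [ 90. 113. 117.]
170 92 [ 86. 116. 119.]
185 69 [ 88. 119. 123.]
200 21 [113. 121. 124.]
215 5 [ 93.  97. 130.]
230 37 [ 43.  94. 118.]
245 91 [ 93. 111. 129.]
290 25 [-4. -1. 21.]
top
155 3 [116. 117. 118.]
230 14 [ 96. 132. 134.]
245 341 [100. 119. 132.]
[-0.2134, -0.0007, -0.0598, 0.0002, -0.0002, -0.0004] [-0.3571, -0.0005, -0.1674, 0.0002, -0.0002, -0.0004]
```

The cover has reached its stop, with its edge at about x 97, z 254 (1.75 rad). I'll withdraw the hand towards the robot.

Emit:
servo_tool --series '[[[-0.1,0,-0.028,0,0,0,0],[-0.213,0,-0.06,0,0,0,0],[-0.3,0,-0.12,0,0,0,0],[-0.357,0,-0.167,0,0,0,0],[-0.357,0,-0.167,0,0,0,0],[-0.357,0,-0.167,0,0,0,0],[-0.357,0,-0.167,0,0,0,0],[-0.357,0,-0.167,0,0,0,0]]]'

```text
time_s: 11.03
tool_pos: [0.514, -0.1248, 0.2306]
tool_rot: [-179.9, -15.1, 9.4]
force: [-0.2, 0.6, 0.2]
grip_width: 0.0004
grasp_force: 0.0
```

```bash
python3 cov.py|head -9
python3 - <<'E'
from h import *
cv2.imwrite('pics/s7.png',snap('side')['frame'][...,::-1])
E
```

```text
tip [-58.9   0.6 259.6] [ 77.9 -11.9 -54.1 107.9 -19.3  67.3 -51.5] [-0.2  0.6  0.2] 11.0333
side
140 143 [ 84. 111. 115.]
155 158 [ 92. 114. 118.]
170 140 [100. 116. 120.]
185 151 [101. 119. 123.]
200 71 [ 95. 120. 123.]
215 43 [ 89. 101. 124.]
230 66 [ 88.  95. 117.]
```

View pics/s7.png

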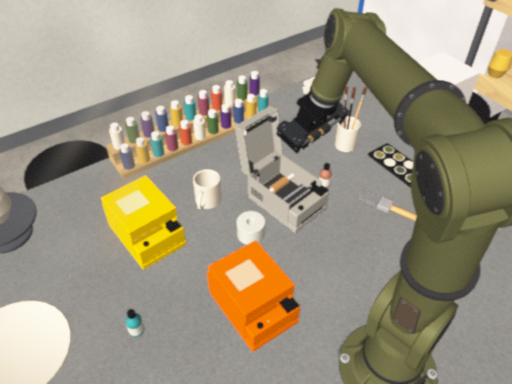

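The grey printer's cover (260,145) stands fully open against its stop. The hand is clear, and the mug, roll and bottles are where they were.

```bash
python3 -c "
from h import *
print(env.sign_off())"
```

```text
the job is handed in; nothing more can be done
None
```

The grey printer's cover was released with its tab and pushed fully open against its stop, the hand is clear, nothing else was moved, and the job was handed in at about 11 s; one risk is that joint 4 read 140.2985° against its 140.29° range for a moment during a look at the fingertip.

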